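# Open the push-and-turn reagent jar

### The job

Open the square reagent jar that stands in the sprung bench holder: push its blue child-resistant cap down against its spring, turn it anticlockwise while it is down, then lift it off and set it gently, right way up, on the floor of the white dish. Push only as hard as the cap needs, leave the jar in its holder, and leave the other things alone.

Things in the scene. Friction and masses are not known exactly. Their poses are not given: they have to be found in the camera images.
- cap_center (a point): centre of the blue ribbed cap, 52 mm in diameter, 46 mm tall, upright; the point is 23 mm below its top and above its underside. Grip its solid upper part, from 6 mm below to 23 mm above this point, at any yaw. z up its axis; -x points at the white line on its rim, which at first stands at the red dot on the jar's shoulder. About 60 g.
- cap_under (a point): centre of the cap's underside, 23 mm below its centre. Teeth on the jar's neck hold the cap: it turns only while pushed down 4 to 7 mm relative to the jar. Its spring resists with about 6 N at first, 13 to 14 N where the teeth clear, 20 N at 7 mm, where it goes solid.
- cap_line (a point): white line on the rim of the cap's top, 22 mm from its axis, 46 mm above its underside. Held down, the cap must be turned anticlockwise seen from above (positive about z) by more than 0.75 rad; a stop comes at about 1.5 rad. 1.1 rad, line at the jar's green dot, is right: there it lifts off freely. Clockwise is blocked.
- holder_top (a point): centre of the grey holder's top, 100 x 100 mm, 58 mm above the bench. In its square pocket stands, unable to turn, a loose white jar with a yellow band, 80 x 80 mm, 64 mm tall to the shoulder, 0.4 to 0.55 kg. It rides on a soft spring: 1 to 6 N on the cap sinks the jar by 1 to 18 mm, each time a different unseen amount, onto a solid stop; then the cap's own spring gives.
- holder: the same grey holder, bolted to the bench, 120 x 120 mm at its foot; origin at the centre of its underside, x and y along its sides, z up. All that rests and presses on it must stay below 42 N, of which the jar's weight is about 5 N.
- dish: square white dish, fixed, outside 120 x 120 mm, walls 4 mm thick and 16 mm high; origin at the centre of its underside; its inner floor is 4 mm above that; x and y along its sides
- beaker: clear plastic measuring jug with a handle, 72 mm wide, 100 mm tall, origin under its centre; leave alone
- vial: small amber vial with a black lid, 38 mm wide, 70 mm tall, origin under its centre; leave alone
- flask: amber bottle with a white cap, 60 mm wide, 130 mm tall, origin under its centre; leave alone
- spatula: steel spatula about 180 mm long lying on the bench; leave alone

How it is judged:
By the outcome, as a careful person would: the job done as asked, in the order asked, and still so for the second after the job is handed in, with the robot touching nothing.
It also fails if it takes over 61 s, if anything falls off the work surface, if the arm or the gripper's body presses on something with over 40 N, if the wrist force passes 120 N, or if a joint passes its speed limit or range.

### The arm

A 6-joint arm with a two-finger parallel gripper is mounted at the origin on the work surface. World frame = base frame: x ahead of the robot, y to its left, z up, the work surface at z = 0. Lengths are in m, angles in rad, forces in N, time in s.
With the tool pointing down it reaches from about 0.3 to 0.775 m from the base axis. Payload 14.6 kg.
Tool frame: the origin (TCP) lies at the very end of the fingers, on their centre line; the grasp point (between the pads) lies 19 mm behind it; z points along the fingers, y is the line along which they close (so a half turn about z gives the same grasp; the last joint's range is limited). The gripper opens to 94 mm and grips with 3 to 60 N. Pads are 16 mm wide; open, the fingers measure 119 mm over their backs; the gripper's body (75 mm by 177 mm) begins 78 mm behind the grasp point.
Start: joints at [-1.278, 0.3, 1.521, -0, 1.321, -0.067], TCP at [0.194, -0.515, 0.205] pointing down, gripper open.
Joint ranges: [-3.03, 3.03], [-0.79, 2.21], [0.23, 2.52], [-1.04, 4.18], [0, 3.07], [-2.55, 2.55]. Speed limits (rad/s): [2.22, 2.22, 2.57, 3.14, 3.14, 3.14].

### API

Orientations are given as [roll, pitch, yaw] about the fixed x, y, z axes, in that order (R = Rz(yaw) Ry(pitch) Rx(roll)).
In Python, from station import ctrl gives the robot as it stands.
- The arm moves only by the tool move_arm, never from a script. Its argument "targets" is a list of rows, each a list of 6 numbers: the shift along the tool's x, y, z in units of 1000 mm (1.0 is 1000 mm), then the turn, a rotation vector about the tool's x, y, z in units of 30 degrees (1.0 is 30 degrees). In form: [[tx, ty, tz, ax, ay, az], ...]. A call has exactly 5 rows; each row is the pose to reach, as a shift and turn from the pose commanded when the call began, along the tool's axes at that moment; what a row does not reach only later rows make up. A row lasts 1/12 s, in which the tool goes at most 41.7 mm and 7.16 degrees, less where a joint would pass 70% of its speed; a pose out of reach is approached as far as the arm can. A call with a number of a shift or a turn outside -1 to 1 is refused whole. A call with a gripper value outside its range is refused whole. "fingers" is the opening, from -1 (shut) to 1 (fully open), set as the call begins (left out, the last holds). The fingers move at their own pace and stop on an object; "grip_force" is the grip in N (left out, the last holds). Time passes only in rows, so rows that repeat a pose let the fingers close, or fill a call up. It gives the time, the measured TCP pose, the force and the opening at its end, in the units of the state.
- ctrl.get_obs(): the state, without advancing time (a new reading comes with each control period).
- ctrl.camera(name): name is "scene" or "top"; returns the picture (400x640x3 uint8, red, green, blue); there is no depth.
- ctrl.camera_info(name): a dict with "fx", "fy", "cx", "cy" (pixels), "k1" (the pictures are not rectified: a ray, as slopes to the right and down, at radius r is drawn at 1 + k1 r^2 times it, then the intrinsics apply), "rvec" (rotation vector, rad) and "tvec" (3), from world to camera coordinates, as OpenCV has them. Camera axes: x right, y down, z forward; pixel columns grow to the right and rows downward; lengths in m; the calibration is good to about 2 mm. A picture is of the moment at which its call begins. camera_info takes no time and is no camera call.
- ctrl.hand_in(): hands the job in, once; it reports no verdict.
The state is a dict: "time_s": time; "qpos": joint angles; "joint_vel": joint speeds; "tau": joint torques, N m; "ee_pos": TCP position; "eef_rot": TCP orientation; "force": force on the tool from outside, world axes, zero at the start; "moment": the same for the moment, N m; "grip_width": finger opening in m.
Only numpy, scipy, OpenCV 4.12 (cv2) and the standard library are available. Lean on these libraries where they do the work, as an engineer would, in place of code of your own. Each camera call takes 0.05 s, during which the arm holds its last target. There are 200 camera calls.

## Working session

There is one attempt and no reset: what is moved stays moved. The work goes in short steps, Python scripts to look and compute and a tool call to move; the robot and the scene stay as the last step left them, time stands still between calls to the robot, and variables do not carry over. Pictures are saved under pics/ and viewed, on a budget of 10 in all, crops included, one or two more only if the job needs it, and the job is handed in when it is done.

Besides the shell and the picture viewer there is one more tool, called by a JSON object that holds its "fn" and its "kwargs", one argument or row to a line. move_arm: Moves the arm, as the interface text tells. Shifts and turns lie within -1 to 1; 1 stands for 1000 mm of shift or 30 degrees of turn. Its arguments: {"type":"object","properties":{"targets":{"type":"array"},"fingers":{"type":"number"},"grip_force":{"type":"number"}},"required":["targets"]}

```bash
mkdir -p pics; ls
cat > h.py <<'E'
import numpy as np, cv2
from station import ctrl
from scipy.spatial.transform import Rotation as R
def cam(n):
    i=ctrl.camera_info(n); K=np.array([[i['fx'],0,i['cx']],[0,i['fy'],i['cy']],[0,0,1.]])
    return K,np.array([i['k1'],0,0,0,0.]),np.array(i['rvec'],float),np.array(i['tvec'],float)
def back(n,uv,z):
    K,d,r,t=cam(n); p=cv2.undistortPoints(np.array(uv,float).reshape(-1,1,2),K,d)[:,0]
    M=cv2.Rodrigues(r)[0]; c=-M.T@t; w=np.c_[p,np.ones(len(p))]@M
    return c+w*((z-c[2])/w[:,2])[:,None]
def proj(n,X):
    K,d,r,t=cam(n); return cv2.projectPoints(np.array(X,float).reshape(-1,1,3),r,t,K,d)[0][:,0]
def shot(n,f):
    a=ctrl.camera(n); cv2.imwrite('pics/'+f,a[...,::-1]); return a
E
python3 - <<'E'
from h import *
shot('top','t1.png');shot('scene','s1.png');print(ctrl.get_obs());
for n in('top','scene'):print(ctrl.camera_info(n))
E
```

```text
pics
{'time_s': 0.1, 'qpos': array([-1.27762906e+00,  3.00389437e-01,  1.52149363e+00, -1.04459938e-07,
        1.32070185e+00, -6.65772746e-02]), 'joint_vel': array([ 7.40217192e-05, -1.94762983e-03, -2.15394722e-03,  2.86964889e-04,
       -1.21236623e-04, -1.06915840e-03]), 'tau': array([-1.21598998e-03, -5.32650268e+01, -3.53293276e+01,  7.09125982e-02,
        2.34450441e-02, -4.58412785e-05]), 'ee_pos': array([ 0.19356292, -0.51457295,  0.20496812]), 'eef_rot': array([-3.14060259e+00, -6.59121434e-05,  3.59744537e-01]), 'force': array([-0.24168098,  0.0533621 ,  1.11219335]), 'moment': array([-0.02818347, -0.0489947 ,  0.00032387]), 'grip_width': 0.09395837067496973}
{'fx': 486.5453668350306, 'fy': 486.5453668350306, 'cx': 329.86007536600886, 'cy': 205.34832844291316, 'k1': -0.07135191287312548, 'rvec': array([ 2.14539275, -2.17711004,  0.1796553 ]), 'tvec': array([-0.03471273,  0.57099272,  1.46943024])}
{'fx': 449.67763754858805, 'fy': 449.67763754858805, 'cx': 319.9292474865736, 'cy': 202.87048011721168, 'k1': -0.0502606272405319, 'rvec': array([ 1.61302204,  1.72403436, -0.89461598]), 'tvec': array([ 0.04922718, -0.22839141,  1.60259592])}
```

View pics/t1.png

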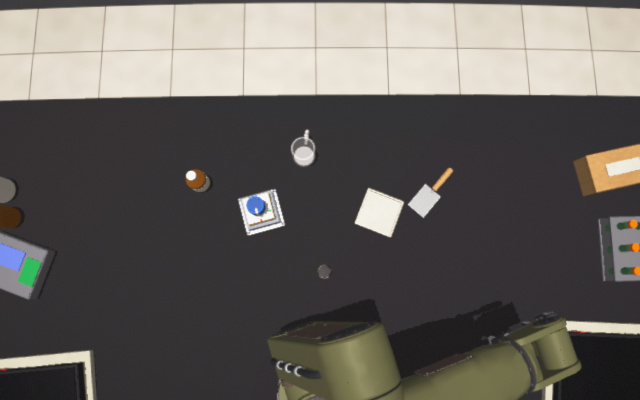

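View pics/s1.png

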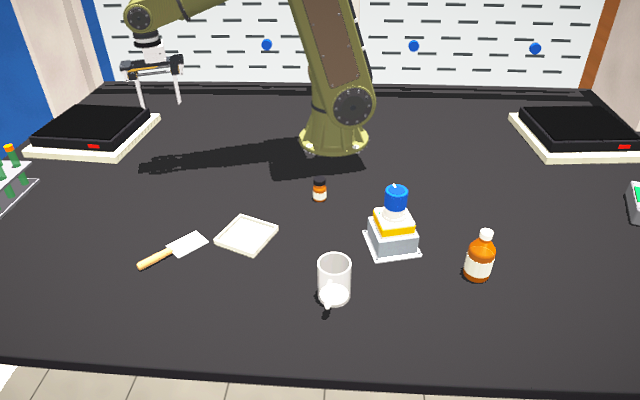

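The top view shows the cap at about (256,205), the dish at (380,212), the beaker at (303,152), the flask at (198,180) and the vial at (324,271). The scene view shows the cap at (396,197) and the dish at (246,235). Next I'll measure the cap, dish and holder, and make enlarged crops.

Run:
```python
from h import *
from scipy.optimize import least_squares
t=cv2.imread('pics/t1.png');s=cv2.imread('pics/s1.png')
def blob(im,box,f):
    x0,y0,x1,y1=box; h=cv2.cvtColor(im,cv2.COLOR_BGR2HSV)[y0:y1,x0:x1]
    m=f(h).astype(np.uint8); n,l,st,c=cv2.connectedComponentsWithStats(m); k=1+st[1:,4].argmax()
    return (l==k).astype(np.uint8),st[k],c[k]+[x0,y0],np.array([x0,y0])
blue=lambda h:(h[...,0]>100)&(h[...,0]<125)&(h[...,1]>150)&(h[...,2]>60)
obs={}
for n,im,b in(('top',t,(235,185,290,240)),('scene',s,(370,170,425,225))):
    m,st,c,o=blob(im,b,blue); q=np.argwhere(m)[:,::-1]+o; obs[n]=(q.min(0),q.max(0)); print(n,st,c,obs[n])
# fit cap centre: projected outline bbox of cylinder
a=np.linspace(0,2*np.pi,60)
def bb(n,p):
    P=np.vstack([np.c_[p[0]+.026*np.cos(a),p[1]+.026*np.sin(a),0*a+p[2]+dz] for dz in(-.023,.023)])
    q=proj(n,P); return q.min(0),q.max(0)
def res(p):
    r=[]
    for n in obs:
        lo,hi=bb(n,p); r+=list(lo-obs[n][0]+.5)+list(hi-obs[n][1]-.5)
    return r
f=least_squares(res,[.5,.1,.11],loss='soft_l1'); print('cap',f.x,np.round(f.fun,1))
white=lambda h:(h[...,1]<60)&(h[...,2]>130)
for n,im,b in(('top',t,(345,180,412,245)),('scene',s,(208,208,284,262))):
    m,st,c,o=blob(im,b,white); cs=cv2.findContours(m,0,1)[0]; r=cv2.minAreaRect(max(cs,key=len)); 
    ap=cv2.approxPolyDP(cv2.convexHull(max(cs,key=len)),5,True)[:,0]+o
    w=back(n,ap,.016); print('dish',n,ap.tolist(),w[:,:2].round(4).tolist(),w.mean(0))
m,st,c,o=blob(t,(230,180,295,242),lambda h:h[...,2]>80)
hu=cv2.convexHull(max(cv2.findContours(m,0,1)[0],key=len)); ap=cv2.approxPolyDP(hu,4,True)[:,0]+o
print('holder',ap.tolist(),back('top',ap,.0)[:,:2].round(4).tolist())
for n,u in(('beaker',(303,163)),('flask',(203,187)),('vial',(324,271))):print(n,back('top',[u],0.0))
A=cv2.resize(t[180:240,230:295],None,fx=6,fy=6,interpolation=2);B=cv2.resize(s[175:265,360:425],(390,540),interpolation=2)
C=np.zeros((540,780,3),np.uint8);C[:360,:390]=A;C[:,390:]=B;cv2.imwrite('pics/c1.png',C)
```

```text
top [ 12  12  18  17 176] [255.51704545 204.30681818] (array([247, 197]), array([264, 213]))
scene [ 14  16  24  26 356] [395.05337079 201.5252809 ] (array([384, 186]), array([407, 211]))
cap [0.55842625 0.17287766 0.14219248] [-0.7 -1.2  1.4  1.9  0.1 -1.2  0.   1.5]
dish top [[368, 188], [403, 202], [391, 236], [355, 223]] [[0.6279, -0.1659], [0.5816, -0.2762], [0.4742, -0.2342], [0.5168, -0.1219]] [ 0.55012337 -0.19953902  0.016     ]
dish scene [[239, 213], [278, 225], [253, 258], [213, 241]] [[0.4707, -0.2363], [0.5168, -0.1213], [0.6463, -0.1628], [0.5903, -0.2769]] [ 0.55602539 -0.19934581  0.016     ]
holder [[275, 189], [284, 225], [247, 235], [238, 198]] [[0.6311, 0.1303], [0.5152, 0.1019], [0.485, 0.2187], [0.6035, 0.2482]]
beaker [[0.71505987 0.04014709 0.        ]]
flask [[0.64056193 0.36067004 0.        ]]
vial [[ 0.36878984 -0.02244306  0.        ]]
```

View pics/c1.png

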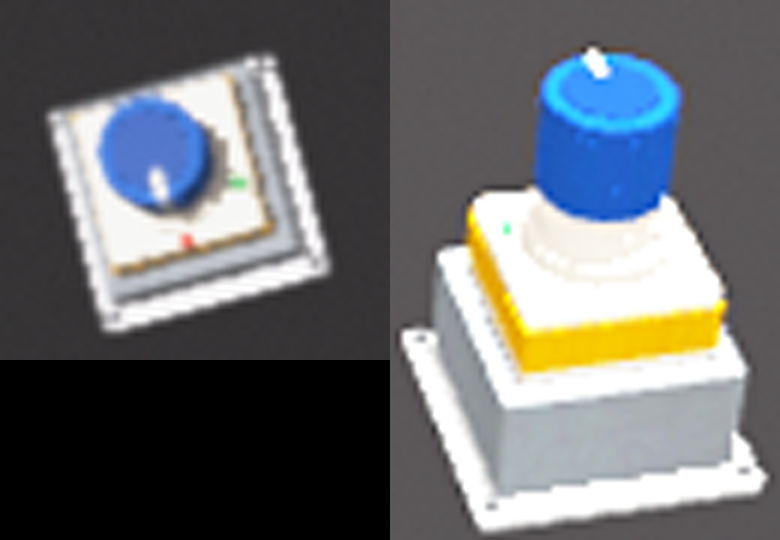

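The crops show the line and red dot on the side nearest the robot, and the green dot towards -y. The cap is centred in the holder. I'm starting the approach now and refining the cap height in the same step.

Run:
```python
from h import *
s=cv2.imread('pics/s1.png');t=cv2.imread('pics/t1.png')
for n,im,(x0,y0,x1,y1) in(('top',t,(240,190,280,225)),('scene',s,(375,175,420,220))):
    c=im[y0:y1,x0:x1].astype(int); m=(c[...,0]-c[...,2])>50; q=np.argwhere(m)[:,::-1]+[x0,y0]; print(n,q.min(0),q.max(0))
a=np.linspace(0,2*np.pi,90)
for z in(.136,.140,.144,.148,.152):
    P=np.vstack([np.c_[.5585+.026*np.cos(a),.174+.026*np.sin(a),0*a+z+d] for d in(-.023,.023)])
    for n in('top','scene'):
        q=proj(n,P);print(z,n,q.min(0).round(1),q.max(0).round(1))
```

```text
top [246 196] [264 214]
scene [379 184] [408 212]
0.136 top [245.8 195.7] [265.7 215.6]
0.136 scene [383.9 186.5] [407.8 215.2]
0.14 top [245.6 195.4] [265.5 215.5]
0.14 scene [384.1 185.1] [407.9 213.8]
0.144 top [245.3 195.2] [265.4 215.3]
0.144 scene [384.2 183.7] [408.1 212.4]
0.148 top [245.1 195. ] [265.3 215.1]
0.148 scene [384.3 182.3] [408.3 211.1]
0.152 top [244.9 194.8] [265.1 215. ]
0.152 scene [384.4 180.8] [408.4 209.7]
```

{"fn": "move_arm", "kwargs": {
  "targets": [
    [0.584,-0.516,0,0,0,-0.9],
    [0.584,-0.516,0,0,0,-0.9],
    [0.584,-0.516,0,0,0,-0.9],
    [0.584,-0.516,0,0,0,-0.9],
    [0.584,-0.516,0,0,0,-0.9]
  ],
  "fingers": 1
}}

```text
time_s: 0.52
ee_pos: [0.2915, -0.3288, 0.2052]
eef_rot: [-3.141, -0.0, 0.837]
force: [1.2, -0.1, 0.1]
grip_width: 0.0937
```

{"fn": "move_arm", "kwargs": {
  "targets": [
    [0.552,-0.139,0,0,0,-0.92],
    [0.552,-0.139,0,0,0,-0.92],
    [0.552,-0.139,0,0,0,-0.92],
    [0.552,-0.139,0,0,0,-0.92],
    [0.552,-0.139,0,0,0,-0.92]
  ]
}}

```text
time_s: 0.93
ee_pos: [0.3902, -0.1452, 0.2055]
eef_rot: [3.141, 0.0, 1.32]
force: [-0.1, -0.3, 0.2]
grip_width: 0.094
```

```bash
cat >> h.py <<'E'
def to(p,yaw=None,o=None):
    o=o or ctrl.get_obs(); M=R.from_euler('xyz',o['eef_rot']); d=M.inv().apply(np.array(p)-o['ee_pos'])
    y=o['eef_rot'][2] if yaw is None else yaw
    r=(M.inv()*R.from_euler('xyz',[np.pi,0,y])).as_rotvec()/np.radians(30)
    print('t',o['time_s'],'p',o['ee_pos'].round(4),o['eef_rot'].round(3),'F',o['force'].round(2),o['moment'].round(2),'g',round(o['grip_width'],4),'\nROW',d.round(4),r.round(3))
E
python3 -c "
from h import *
to([.5585,.174,.205],1.32)"
```

```text
t 0.9333 p [ 0.3902 -0.1452  0.2055] [3.141 0.    1.32 ] F [-0.08 -0.3   0.24] [-0.06 -0.08  0.04] g 0.094 
ROW [0.351  0.0838 0.0005] [ 0.  0. -0.]
```

{"fn": "move_arm", "kwargs": {
  "targets": [
    [0.351,0.0838,0,0,0,0],
    [0.351,0.0838,0,0,0,0],
    [0.351,0.0838,0,0,0,0],
    [0.351,0.0838,0,0,0,0],
    [0.351,0.0838,0,0,0,0]
  ]
}}

```text
time_s: 1.35
ee_pos: [0.4887, 0.0386, 0.2053]
eef_rot: [-3.141, 0.0, 1.313]
force: [0.6, -1.0, -0.0]
grip_width: 0.0939
```

```bash
python3 -c "
from h import *
to([.5585,.174,.205],1.32)"
```

```text
t 1.35 p [0.4887 0.0386 0.2053] [-3.141  0.     1.313] F [ 0.58 -0.99 -0.  ] [-0.03 -0.08  0.02] g 0.0939 
ROW [0.1487 0.033  0.0003] [-0.     0.    -0.013]
```

{"fn": "move_arm", "kwargs": {
  "targets": [
    [0.1487,0.033,0,0,0,-0.013],
    [0.1487,0.033,0,0,0,-0.013],
    [0.1487,0.033,0,0,0,-0.013],
    [0.1487,0.033,0,0,0,-0.013],
    [0.1487,0.033,0,0,0,-0.013]
  ]
}}

```text
time_s: 1.77
ee_pos: [0.5589, 0.1758, 0.2043]
eef_rot: [-3.14, 0.0, 1.323]
force: [-0.4, 0.5, -0.3]
grip_width: 0.0938
```

Run:
```python
from h import *
to([.5585,.174,.137],1.32)
t=shot('top','t2.png');s=shot('scene','s2.png')
A=cv2.resize(t[170:240,220:300],(400,350),interpolation=2);B=cv2.resize(s[130:250,350:440],(400,533),interpolation=2)
C=np.zeros((533,800,3),np.uint8);C[:350,:400]=A;C[:,400:]=B;cv2.imwrite('pics/c2.png',C[...,::-1])
```

```text
t 1.7667 p [0.5589 0.1758 0.2043] [-3.14   0.     1.323] F [-0.39  0.5  -0.28] [-0.05 -0.01 -0.03] g 0.0938 
ROW [-0.0018  0.0001  0.0673] [-0.002  0.     0.006]
```

View pics/c2.png

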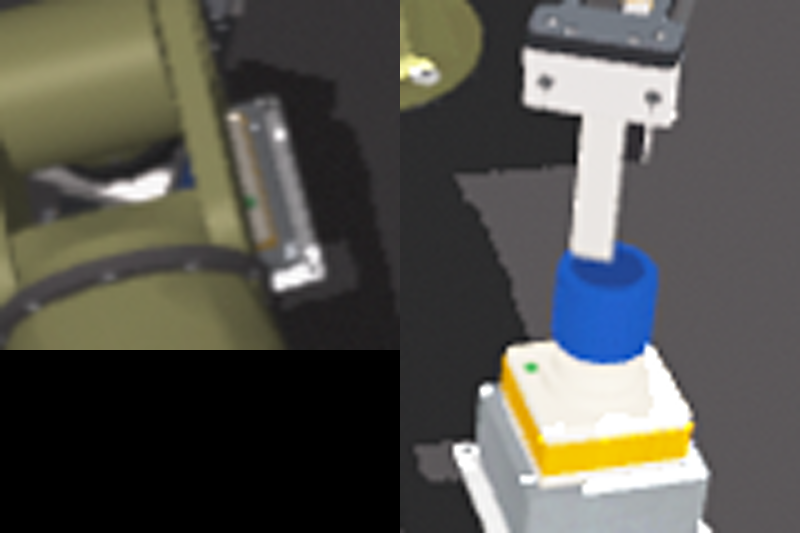

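The scene crop shows the near finger lined up over the cap: finger at column ~598, cap centre ~604, which is about 2 mm apart. I'll descend to grip height.

{"fn": "move_arm", "kwargs": {
  "targets": [
    [-0.001,0,0.015,0,0,0],
    [-0.0015,0,0.03,0,0,0],
    [-0.0015,0,0.045,0,0,0],
    [-0.0015,0,0.058,0,0,0],
    [-0.0015,0,0.067,0,0,0]
  ]
}}

```text
time_s: 2.28
ee_pos: [0.5571, 0.1689, 0.1374]
eef_rot: [-3.14, 0.001, 1.318]
force: [0.7, 0.4, -0.6]
grip_width: 0.0941
```

Run:
```python
from h import *
to([.5585,.174,.137],1.32)
```

```text
t 2.2833 p [0.5571 0.1689 0.1374] [-3.140e+00  1.000e-03  1.318e+00] F [ 0.68  0.42 -0.59] [-0.04 -0.08 -0.01] g 0.0941 
ROW [0.0053 0.0001 0.0004] [-0.002  0.001 -0.003]
```

{"fn": "move_arm", "kwargs": {
  "targets": [
    [0.003,0,0,0,0,0],
    [0.005,0,0,0,0,0],
    [0.005,0,0,0,0,0],
    [0.005,0,0,0,0,0],
    [0.005,0,0,0,0,0]
  ],
  "fingers": 0.3
}}

```text
time_s: 2.7
ee_pos: [0.5592, 0.1752, 0.1391]
eef_rot: [3.141, -0.001, 1.32]
force: [0.7, -0.3, 0.6]
grip_width: 0.0641
```

{"fn": "move_arm", "kwargs": {
  "targets": [
    [0,0,0,0,0,0],
    [0,0,0,0,0,0],
    [0,0,0,0,0,0],
    [0,0,0,0,0,0],
    [0,0,0,0,0,0]
  ],
  "fingers": -1,
  "grip_force": 15
}}

```text
time_s: 3.12
ee_pos: [0.5591, 0.1752, 0.1387]
eef_rot: [3.141, -0.0, 1.32]
force: [0.2, 0.5, 3.0]
grip_width: 0.0515
```

Run:
```python
from h import *
to([.5585,.174,.137],1.32)
```

```text
t 3.1167 p [0.5591 0.1752 0.1387] [ 3.141 -0.     1.32 ] F [0.16 0.48 3.  ] [-0.03  0.03 -0.03] g 0.0515 
ROW [-0.0013 -0.0003  0.0017] [ 0.001 -0.    -0.001]
```

{"fn": "move_arm", "kwargs": {
  "targets": [
    [0,0,0,0,0,0],
    [0,0,0,0,0,0],
    [0,0,0.001,0,0,0],
    [0,0,0.002,0,0,0],
    [0,0,0.002,0,0,0]
  ],
  "grip_force": 50
}}

```text
time_s: 3.53
ee_pos: [0.559, 0.1751, 0.1363]
eef_rot: [3.142, -0.0, 1.32]
force: [0.5, -0.3, 2.8]
grip_width: 0.0513
```

{"fn": "move_arm", "kwargs": {
  "targets": [
    [0,0,0.001,0,0,0],
    [0,0,0.002,0,0,0],
    [0,0,0.003,0,0,0],
    [0,0,0.003,0,0,0],
    [0,0,0.003,0,0,0]
  ]
}}

```text
time_s: 3.95
ee_pos: [0.559, 0.1751, 0.1333]
eef_rot: [-3.142, 0.0, 1.32]
force: [1.4, 0.2, 3.1]
grip_width: 0.0511
```

Run:
```python
from h import *
to([.5585,.174,.137],1.32)
```

```text
t 3.95 p [0.559  0.1751 0.1333] [-3.142  0.     1.32 ] F [1.4  0.21 3.13] [-0.03 -0.17  0.01] g 0.0511 
ROW [-0.0012 -0.0002 -0.0037] [-0.     0.    -0.001]
```

{"fn": "move_arm", "kwargs": {
  "targets": [
    [0,0,0.001,0,0,0],
    [0,0,0.002,0,0,0],
    [0,0,0.003,0,0,0],
    [0,0,0.003,0,0,0],
    [0,0,0.003,0,0,0]
  ]
}}

```text
time_s: 4.37
ee_pos: [0.559, 0.1751, 0.1303]
eef_rot: [-3.142, 0.0, 1.32]
force: [0.1, -0.0, 2.8]
grip_width: 0.0515
```

{"fn": "move_arm", "kwargs": {
  "targets": [
    [0,0,0.001,0,0,0],
    [0,0,0.002,0,0,0],
    [0,0,0.002,0,0,0],
    [0,0,0.002,0,0,0],
    [0,0,0.002,0,0,0]
  ]
}}

```text
time_s: 4.78
ee_pos: [0.559, 0.1751, 0.1284]
eef_rot: [-3.142, 0.0, 1.32]
force: [-0.1, 0.1, 3.7]
grip_width: 0.0514
```

{"fn": "move_arm", "kwargs": {
  "targets": [
    [0,0,0.001,0,0,0],
    [0,0,0.002,0,0,0],
    [0,0,0.002,0,0,0],
    [0,0,0.002,0,0,0],
    [0,0,0.002,0,0,0]
  ]
}}

```text
time_s: 5.2
ee_pos: [0.559, 0.1752, 0.1264]
eef_rot: [-3.142, 0.0, 1.32]
force: [0.2, -0.4, 3.0]
grip_width: 0.0514
```

{"fn": "move_arm", "kwargs": {
  "targets": [
    [0,0,0.001,0,0,0],
    [0,0,0.002,0,0,0],
    [0,0,0.002,0,0,0],
    [0,0,0.002,0,0,0],
    [0,0,0.002,0,0,0]
  ]
}}

```text
time_s: 5.62
ee_pos: [0.5591, 0.1752, 0.1247]
eef_rot: [3.141, -0.0, 1.32]
force: [-0.7, -0.4, 5.6]
grip_width: 0.0514
```

{"fn": "move_arm", "kwargs": {
  "targets": [
    [0,0,0.001,0,0,0],
    [0,0,0.0015,0,0,0],
    [0,0,0.0015,0,0,0],
    [0,0,0.0015,0,0,0],
    [0,0,0.0015,0,0,0]
  ]
}}

```text
time_s: 6.03
ee_pos: [0.5592, 0.1752, 0.1235]
eef_rot: [3.141, -0.0, 1.32]
force: [-1.5, -0.2, 10.1]
grip_width: 0.0515
```

{"fn": "move_arm", "kwargs": {
  "targets": [
    [0,0,0.001,0,0,0],
    [0,0,0.0015,0,0,0],
    [0,0,0.0015,0,0,0],
    [0,0,0.0015,0,0,0],
    [0,0,0.0015,0,0,0]
  ]
}}

```text
time_s: 6.45
ee_pos: [0.5592, 0.1753, 0.1222]
eef_rot: [3.141, -0.0, 1.32]
force: [-1.9, -0.5, 12.0]
grip_width: 0.0518
```

{"fn": "move_arm", "kwargs": {
  "targets": [
    [0,0,0.001,0,0,0],
    [0,0,0.002,0,0,0],
    [0,0,0.0025,0,0,0],
    [0,0,0.0025,0,0,0],
    [0,0,0.0025,0,0,0]
  ]
}}

```text
time_s: 6.87
ee_pos: [0.5593, 0.1753, 0.1202]
eef_rot: [3.14, -0.001, 1.32]
force: [-3.4, -0.6, 15.7]
grip_width: 0.0515
```

Run:
```python
from h import *
to([.5585,.174,.137],1.32)
```

```text
t 6.8667 p [0.5593 0.1753 0.1202] [ 3.14e+00 -1.00e-03  1.32e+00] F [-3.42 -0.55 15.74] [-0.15  0.7   0.02] g 0.0515 
ROW [-0.0014 -0.0005 -0.0168] [ 0.002 -0.001 -0.001]
```

{"fn": "move_arm", "kwargs": {
  "targets": [
    [0,0,0.0003,0,0,-0.08],
    [0,0,0.0003,0,0,-0.16],
    [0,0,0.0003,0,0,-0.24],
    [0,0,0.0003,0,0,-0.32],
    [0,0,0.0003,0,0,-0.4]
  ]
}}

```text
time_s: 7.28
ee_pos: [0.5597, 0.1754, 0.1202]
eef_rot: [3.139, -0.001, 1.531]
force: [-1.1, 0.4, 16.4]
grip_width: 0.0512
```

Run:
```python
from h import *
to([.5593,.1753,.12],2.42)
```

```text
t 7.2833 p [0.5597 0.1754 0.1202] [ 3.139e+00 -1.000e-03  1.531e+00] F [-1.12  0.4  16.35] [-0.04  0.22 -0.07] g 0.0512 
ROW [-0.0001 -0.0004  0.0002] [ 5.000e-03  1.000e-03 -1.698e+00]
```

{"fn": "move_arm", "kwargs": {
  "targets": [
    [0,0,0,0,0,-0.18],
    [0,0,0,0,0,-0.36],
    [0,0,0,0,0,-0.54],
    [0,0,0,0,0,-0.72],
    [0,0,0,0,0,-0.9]
  ]
}}

```text
time_s: 7.7
ee_pos: [0.5599, 0.1754, 0.1202]
eef_rot: [3.138, 0.0, 2.005]
force: [0.7, 0.6, 15.0]
grip_width: 0.0512
```

{"fn": "move_arm", "kwargs": {
  "targets": [
    [0,0,0,0,0,-0.18],
    [0,0,0,0,0,-0.36],
    [0,0,0,0,0,-0.54],
    [0,0,0,0,0,-0.72],
    [0,0,0,0,0,-0.8]
  ]
}}

```text
time_s: 8.12
ee_pos: [0.5599, 0.1755, 0.1203]
eef_rot: [3.139, 0.002, 2.425]
force: [-0.4, 0.4, 15.5]
grip_width: 0.0514
```

Run:
```python
from h import *
to([.5593,.1753,.12],2.42)
s=shot('scene','s3.png')
to([.5593,.1753,.12],2.42)
cv2.imwrite('pics/c3.png',cv2.resize(s[150:250,350:440],(540,600),interpolation=2)[...,::-1])
```

```text
t 8.1167 p [0.5599 0.1755 0.1203] [3.139e+00 2.000e-03 2.425e+00] F [-0.37  0.37 15.53] [ 0.2  -0.03 -0.02] g 0.0514 
ROW [ 0.0003 -0.0005  0.0003] [0.005 0.003 0.009]
t 8.1667 p [0.5599 0.1755 0.1202] [3.139e+00 2.000e-03 2.425e+00] F [-0.57  0.73 15.69] [ 0.15 -0.1   0.  ] g 0.0514 
ROW [ 0.0003 -0.0005  0.0002] [0.005 0.003 0.01 ]
```

View pics/c3.png

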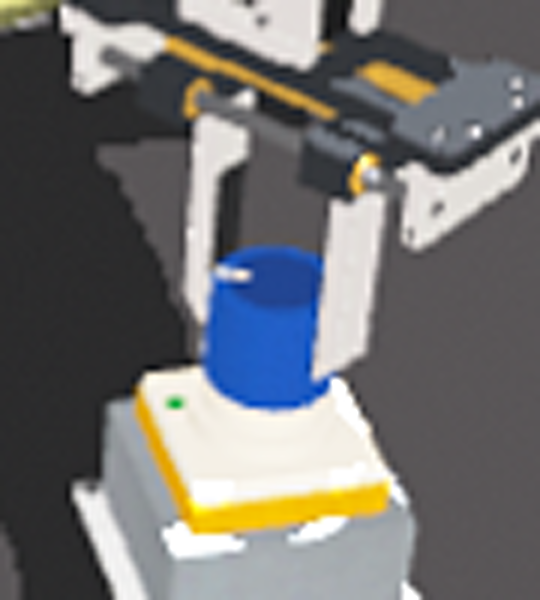

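The white line at (232,272) in the crop now points at the green dot (175,403), so the cap turned with the fingers. Lifting.

{"fn": "move_arm", "kwargs": {
  "targets": [
    [0,0,-0.003,0,0,0],
    [0,0,-0.006,0,0,0],
    [0,0,-0.009,0,0,0],
    [0,0,-0.012,0,0,0],
    [0,0,-0.015,0,0,0]
  ]
}}

```text
time_s: 8.58
ee_pos: [0.5589, 0.1751, 0.1335]
eef_rot: [-3.141, -0.0, 2.419]
force: [-0.2, -0.3, 1.1]
grip_width: 0.0512
```

{"fn": "move_arm", "kwargs": {
  "targets": [
    [0,0,-0.004,0,0,0],
    [0,0,-0.008,0,0,0],
    [0,0,-0.012,0,0,0],
    [0,0,-0.016,0,0,0],
    [0,0,-0.02,0,0,0]
  ]
}}

```text
time_s: 9.0
ee_pos: [0.5589, 0.1751, 0.1539]
eef_rot: [-3.141, -0.0, 2.419]
force: [-0.9, -0.4, -0.7]
grip_width: 0.0512
```

{"fn": "move_arm", "kwargs": {
  "targets": [
    [0,0,-0.004,0,0,0],
    [0,0,-0.008,0,0,0],
    [0,0,-0.012,0,0,0],
    [0,0,-0.016,0,0,0],
    [0,0,-0.02,0,0,0]
  ]
}}

```text
time_s: 9.42
ee_pos: [0.559, 0.1752, 0.1741]
eef_rot: [3.142, -0.0, 2.419]
force: [0.4, 0.5, -0.9]
grip_width: 0.0515
```

Run:
```python
from h import *
s=shot('scene','s4.png')
to([.5593,.1753,.22],2.42)
cv2.imwrite('pics/c4.png',cv2.resize(s[130:250,350:440],(450,600),interpolation=2)[...,::-1])
```

```text
t 9.4667 p [0.5593 0.1752 0.1749] [3.141e+00 1.000e-03 2.419e+00] F [-0.7  -0.28  0.43] [-0.02 -0.09  0.  ] g 0.0514 
ROW [ 0.      0.0001 -0.0451] [ 0.002  0.001 -0.002]
```

View pics/c4.png

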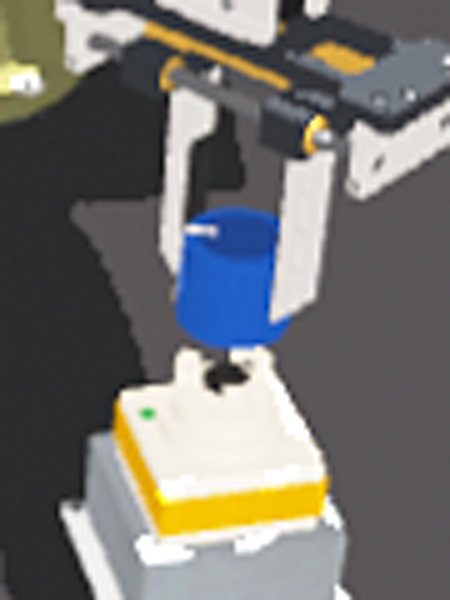

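The cap is off the neck with its line intact, and the jar is still in the holder. I'll raise it further and carry it to the dish.

{"fn": "move_arm", "kwargs": {
  "targets": [
    [0,0,-0.008,0,0,0],
    [0,0,-0.016,0,0,0],
    [0,0,-0.024,0,0,0],
    [0,0,-0.032,0,0,0],
    [0,0,-0.04,0,0,0]
  ]
}}

```text
time_s: 9.88
ee_pos: [0.5591, 0.1751, 0.2147]
eef_rot: [3.141, 0.0, 2.419]
force: [0.8, -1.2, -0.1]
grip_width: 0.0512
```

{"fn": "move_arm", "kwargs": {
  "targets": [
    [-0.012,-0.0143,0,0,0,0],
    [-0.03,-0.036,0,0,0,0],
    [-0.05,-0.059,0,0,0,0],
    [-0.07,-0.083,0,0,0,0],
    [-0.09,-0.106,0,0,0,0]
  ]
}}

```text
time_s: 10.3
ee_pos: [0.5562, 0.0348, 0.2143]
eef_rot: [3.141, 0.0, 2.419]
force: [0.7, -1.3, 0.3]
grip_width: 0.0513
```

{"fn": "move_arm", "kwargs": {
  "targets": [
    [-0.02,-0.024,0,0,0,0],
    [-0.04,-0.047,0,0,0,0],
    [-0.06,-0.071,0,0,0,0],
    [-0.08,-0.095,0,0,0,0],
    [-0.1,-0.118,0,0,0,0]
  ]
}}

```text
time_s: 10.72
ee_pos: [0.5532, -0.1201, 0.2144]
eef_rot: [3.141, 0.0, 2.419]
force: [1.4, 0.9, -0.1]
grip_width: 0.0517
```

Run:
```python
from h import *
to([.552,-.1995,.215],2.42)
```

```text
t 10.7167 p [ 0.5532 -0.1201  0.2144] [3.141 0.    2.419] F [ 1.43  0.88 -0.06] [ 0.01 -0.2   0.04] g 0.0517 
ROW [-0.0516 -0.0603 -0.0006] [ 0.     0.001 -0.002]
```

{"fn": "move_arm", "kwargs": {
  "targets": [
    [-0.02,-0.024,0,0,0,0],
    [-0.036,-0.043,0,0,0,0],
    [-0.046,-0.055,0,0,0,0],
    [-0.051,-0.061,0,0,0,0],
    [-0.051,-0.061,0,0,0,0]
  ]
}}

```text
time_s: 11.13
ee_pos: [0.5512, -0.1991, 0.2139]
eef_rot: [-3.142, 0.0, 2.418]
force: [0.2, 0.3, -0.7]
grip_width: 0.0514
```

{"fn": "move_arm", "kwargs": {
  "targets": [
    [0,0,0.01,0,0,0],
    [0,0,0.03,0,0,0],
    [0,0,0.055,0,0,0],
    [0,0,0.08,0,0,0],
    [0,0,0.095,0,0,0]
  ]
}}

```text
time_s: 11.55
ee_pos: [0.5505, -0.1961, 0.1156]
eef_rot: [-3.141, -0.003, 2.421]
force: [0.2, -0.5, -0.6]
grip_width: 0.0515
```

{"fn": "move_arm", "kwargs": {
  "targets": [
    [0,0,0.015,0,0,0],
    [0,0,0.03,0,0,0],
    [0,0,0.04,0,0,0],
    [0,0,0.05,0,0,0],
    [0,0,0.05,0,0,0]
  ]
}}

```text
time_s: 11.97
ee_pos: [0.5507, -0.197, 0.0667]
eef_rot: [-3.141, -0.003, 2.42]
force: [-1.0, 0.3, -0.6]
grip_width: 0.0513
```

Run:
```python
from h import *
s=shot('scene','s5.png');t=shot('top','t5.png')
to([.552,-.1995,.05],2.42)
C=np.zeros((600,800,3),np.uint8);C[:,:500]=cv2.resize(s[160:280,195:295],(500,600),interpolation=2);C[:300,500:]=cv2.resize(t[175:245,345:415],(300,300),interpolation=2)
cv2.imwrite('pics/c5.png',C[...,::-1])
```

```text
t 12.0667 p [ 0.5515 -0.1977  0.0689] [3.142 0.    2.419] F [1.15 0.38 0.59] [ 0.04 -0.14 -0.03] g 0.0515 
ROW [-0.0016 -0.001   0.0189] [ 0.     0.    -0.001]
```

View pics/c5.png

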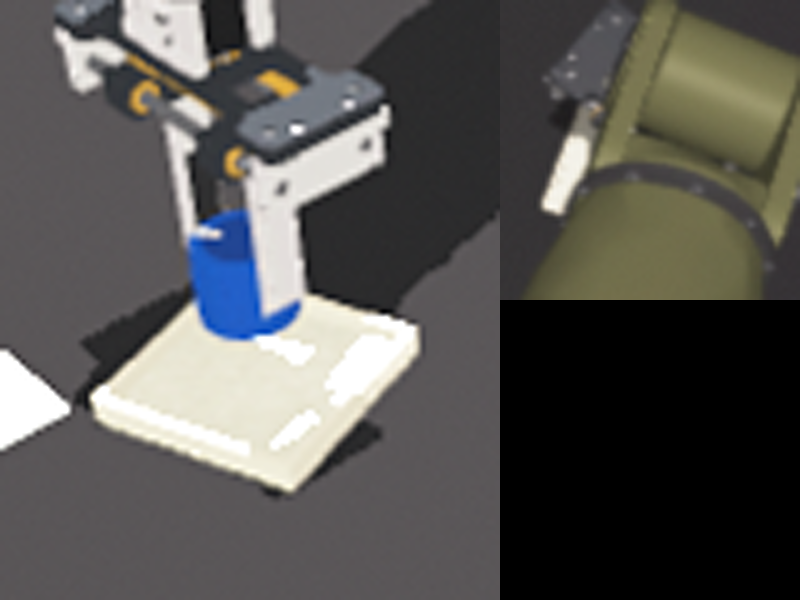

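The cap is held level over the middle of the dish, with its underside at (248,335) in the crop. Lowering.

{"fn": "move_arm", "kwargs": {
  "targets": [
    [0,0,0.01,0,0,0],
    [0,0,0.02,0,0,0],
    [0,0,0.03,0,0,0],
    [0,0,0.036,0,0,0],
    [0,0,0.038,0,0,0]
  ]
}}

```text
time_s: 12.48
ee_pos: [0.5507, -0.1978, 0.029]
eef_rot: [-3.141, -0.002, 2.419]
force: [0.1, -0.3, -0.4]
grip_width: 0.0512
```

{"fn": "move_arm", "kwargs": {
  "targets": [
    [0,0,0.001,0,0,0],
    [0,0,0.002,0,0,0],
    [0,0,0.003,0,0,0],
    [0,0,0.003,0,0,0],
    [0,0,0.003,0,0,0]
  ]
}}

```text
time_s: 12.9
ee_pos: [0.5515, -0.1981, 0.0279]
eef_rot: [3.141, 0.0, 2.419]
force: [0.5, 0.3, -0.3]
grip_width: 0.0515
```

Run:
```python
from h import *
to([.552,-.1995,.022],2.42)
```

```text
t 12.9 p [ 0.5515 -0.1981  0.0279] [3.141 0.    2.419] F [ 0.52  0.27 -0.27] [-0.   -0.14 -0.01] g 0.0515 
ROW [-0.0014 -0.0007  0.0059] [ 0.     0.001 -0.002]
```

{"fn": "move_arm", "kwargs": {
  "targets": [
    [0,0,0.0007,0,0,0],
    [0,0,0.0014,0,0,0],
    [0,0,0.002,0,0,0],
    [0,0,0.002,0,0,0],
    [0,0,0.002,0,0,0]
  ]
}}

```text
time_s: 13.32
ee_pos: [0.5514, -0.198, 0.0256]
eef_rot: [-3.142, -0.0, 2.419]
force: [0.3, -0.2, -0.8]
grip_width: 0.0514
```

{"fn": "move_arm", "kwargs": {
  "targets": [
    [0,0,0.0007,0,0,0],
    [0,0,0.0014,0,0,0],
    [0,0,0.0014,0,0,0],
    [0,0,0.0014,0,0,0],
    [0,0,0.0014,0,0,0]
  ]
}}

```text
time_s: 13.73
ee_pos: [0.5514, -0.198, 0.0242]
eef_rot: [3.142, -0.0, 2.419]
force: [-0.2, -0.0, -0.5]
grip_width: 0.0512
```

{"fn": "move_arm", "kwargs": {
  "targets": [
    [0,0,0.0005,0,0,0],
    [0,0,0.001,0,0,0],
    [0,0,0.0015,0,0,0],
    [0,0,0.0015,0,0,0],
    [0,0,0.0015,0,0,0]
  ]
}}

```text
time_s: 14.15
ee_pos: [0.5513, -0.198, 0.0227]
eef_rot: [-3.142, -0.0, 2.419]
force: [-0.7, 0.6, -0.3]
grip_width: 0.0514
```

{"fn": "move_arm", "kwargs": {
  "targets": [
    [0,0,0.0005,0,0,0],
    [0,0,0.001,0,0,0],
    [0,0,0.001,0,0,0],
    [0,0,0.001,0,0,0],
    [0,0,0.001,0,0,0]
  ]
}}

```text
time_s: 14.57
ee_pos: [0.5513, -0.198, 0.0217]
eef_rot: [-3.142, -0.0, 2.419]
force: [-0.0, 0.1, -1.3]
grip_width: 0.051
```

{"fn": "move_arm", "kwargs": {
  "targets": [
    [0,0,0.0005,0,0,0],
    [0,0,0.001,0,0,0],
    [0,0,0.001,0,0,0],
    [0,0,0.001,0,0,0],
    [0,0,0.001,0,0,0]
  ]
}}

```text
time_s: 14.98
ee_pos: [0.5514, -0.1981, 0.0217]
eef_rot: [3.142, 0.0, 2.419]
force: [-5.9, 1.4, 9.6]
grip_width: 0.0515
```

{"fn": "move_arm", "kwargs": {
  "targets": [
    [0,0,0.0005,0,0,0],
    [0,0,0.001,0,0,0],
    [0,0,0.001,0,0,0],
    [0,0,0.001,0,0,0],
    [0,0,0.001,0,0,0]
  ]
}}

```text
time_s: 15.4
ee_pos: [0.5515, -0.1981, 0.0216]
eef_rot: [3.142, 0.001, 2.419]
force: [-9.3, 2.8, 21.7]
grip_width: 0.0508
```

Contact at TCP z = 0.0217, with the force climbing. I'll back off and then open partway.

{"fn": "move_arm", "kwargs": {
  "targets": [
    [0,0,-0.001,0,0,0],
    [0,0,-0.0018,0,0,0],
    [0,0,-0.0018,0,0,0],
    [0,0,-0.0018,0,0,0],
    [0,0,-0.0018,0,0,0]
  ],
  "grip_force": 20
}}

```text
time_s: 15.82
ee_pos: [0.5514, -0.198, 0.0216]
eef_rot: [3.142, -0.0, 2.419]
force: [-1.4, 0.7, 2.1]
grip_width: 0.0518
```

{"fn": "move_arm", "kwargs": {
  "targets": [
    [0,0,0,0,0,0],
    [0,0,0,0,0,0],
    [0,0,0,0,0,0],
    [0,0,0,0,0,0],
    [0,0,0,0,0,0]
  ],
  "fingers": 0.45
}}

```text
time_s: 16.23
ee_pos: [0.5514, -0.198, 0.0215]
eef_rot: [-3.142, -0.0, 2.419]
force: [-0.0, 0.6, 0.3]
grip_width: 0.0678
```

{"fn": "move_arm", "kwargs": {
  "targets": [
    [0,0,-0.005,0,0,0],
    [0,0,-0.012,0,0,0],
    [0,0,-0.024,0,0,0],
    [0,0,-0.036,0,0,0],
    [0,0,-0.05,0,0,0]
  ]
}}

```text
time_s: 16.65
ee_pos: [0.5515, -0.198, 0.0731]
eef_rot: [3.141, 0.0, 2.419]
force: [-0.6, -0.8, -0.8]
grip_width: 0.0679
```

{"fn": "move_arm", "kwargs": {
  "targets": [
    [0,0,-0.02,0,0,0],
    [0,0,-0.05,0,0,0],
    [0,0,-0.08,0,0,0],
    [0,0,-0.11,0,0,0],
    [0,0,-0.12,0,0,0]
  ]
}}

```text
time_s: 17.07
ee_pos: [0.5525, -0.1985, 0.1977]
eef_rot: [3.139, 0.007, 2.419]
force: [-0.2, 1.0, 2.0]
grip_width: 0.0682
```

Run:
```python
from h import *
s=shot('scene','s6.png')
to([.552,-.1995,.05],2.42)
cv2.imwrite('pics/c6.png',cv2.resize(s[120:320,130:490],(800,444),interpolation=2)[...,::-1])
```

```text
t 17.1167 p [ 0.5526 -0.1985  0.1974] [3.139 0.007 2.419] F [ 0.51 -0.17  2.04] [-0.02 -0.13  0.02] g 0.0681 
ROW [ 0.0009 -0.0015  0.1474] [ 0.005  0.014 -0.002]
```

View pics/c6.png

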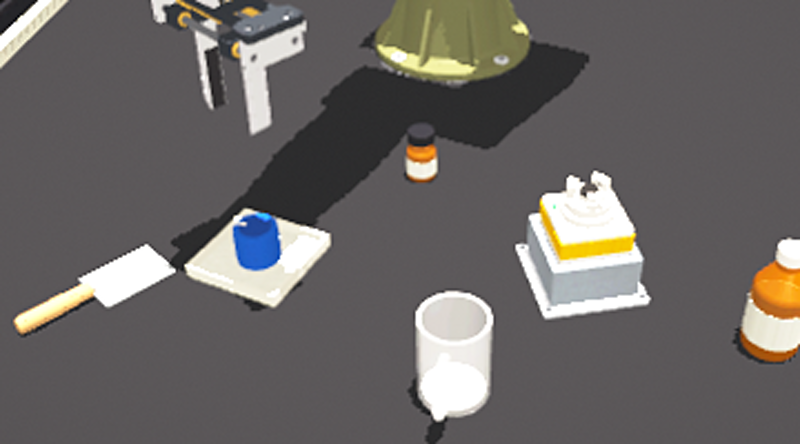

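The cap stands upright on the dish floor at (257,243) in the crop. The jar is in its holder at (588,220), and everything else is where it was. The gripper is clear, so I'm handing in.

```bash
python3 -c "
from h import *
print(ctrl.hand_in())"
```

```text
the job is handed in; nothing more can be done
None
```

The jar is open, and the cap stands right way up on the floor of the white dish. I handed the job in at about 17 s.

- **Opening:** I pressed the cap down, the jar sinking first by about 14 mm, until about 16 N, well under the 42 N limit. I turned it anticlockwise by about 1.1 rad and lifted it off freely. A picture before the lift showed the white line pointing at the green dot.
- **Last checks:** The final picture shows the cap upright near the middle of the dish, the jar still in its holder, the other objects in place and the gripper clear.
- **Touch-down was harder than intended:** I had queued two 1 mm steps, and the second pressed the already landed cap into the dish with about 22 N for under half a second. I eased this to about 2 N before letting go. The cap did not tip or shift, but the landing was not as gentle as asked.

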